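# Start the press screw in its nut and hold it

### The job

The bench press is going back together after greasing: take its screw by the square head out of the wooden block and stand it upright in the bronze nut at the top of the press. Keep it free to sink and turn it backward (anticlockwise from above) until you feel the thread drop, then forward (clockwise) one full turn. Finish still gripping the square head, screw started and upright in the nut, so that the ram can be pinned to its foot; leave the other things on the bench where they are.

Things in the scene. Friction and masses are not known exactly. Their poses are not given: they have to be found in the camera images.
- screw: The press screw: steel, two-start right-hand thread, 137 mm long, about 0.36 kg, standing upright in the wooden block. Origin: centre of its foot (lower end); z runs up the screw to the head. Foot bevelled, 14 mm across widening to 20 mm in the first 6 mm; plain pilot 20 mm thick up to 50 mm; thread 28 mm over the crests from 51 to 88 mm; plain shank up to 25 mm thick; square head on top.
- screw_head (a point): Point in the screw's square head, on its axis, 127 mm above the foot, a good place for the TCP. The head is 18 x 18 mm, from 105 to 137 mm above the foot, the only place to grip; its flats face along the screw's own x and y axes, so it can be taken anew at every quarter turn.
- screw_thread (a point): Point on the screw's axis, 52 mm above the foot, level with the two leading thread ends (half a turn apart). One full turn moves the screw 12 mm along its axis: clockwise seen from above takes it down, anticlockwise up. It does not turn by itself; left free in the nut it leans by up to about 3 degrees.
- nut_mouth (a point): Centre of the top face of the press's bronze nut, on its upright axis, 142 mm above the bench; the nut, 42 mm across, stands 2 mm out of a boss 62 mm across. Bore: 31 mm across at the mouth; from 5 mm down thread ridges leave 23 mm free; from 36 to 64 mm down a plain guide 21.6 mm across, open below into the throat of the press. The screw's foot goes in from above.
- nut_thread (a point): Point on the nut's axis 5 mm below the mouth, where its two thread ridges begin. Stood in the nut, the screw rests on them with its foot 56 to 62 mm below the mouth. Turned anticlockwise it climbs at 12 mm a turn to 56, then drops 6 mm at once to 62 (each half turn; angle unknown). It drops by its own weight if the fingers leave play, or if pressed down; a tight grip at one height prevents it.
- press: The small C-frame bench screw press of grey painted cast iron, bolted down. Origin on the bench under the screw's axis; its x axis points from the screw's axis towards its column. Sole 200 x 100 mm (from -70 to +130 mm in x), column 60 to 105 mm behind the axis, nothing on it higher than 142 mm.
- block: Wooden tool block, 130 x 70 x 48 mm high, fixed to the bench; origin under its centre, x along its length. The screw stands on the bottom of a 22 mm hole at x = -34 mm, 36 mm deep (hole floor 12 mm above the bench); a punch stands in a 14 mm hole at x = +38 mm.
- punch: Bystander: dark steel pin punch, 12 mm thick and 90 mm long, standing in the block; origin at its lower end, 12 mm above the bench.
- blank: Bystander: brass disc 42 mm across, 5 mm thick, lying in the throat of the press under the nut; origin at its underside.
- ram: Bystander: the press's ram, an upright stepped steel cylinder 32 mm across, 57 mm high; origin at its underside.
- tin: Bystander: shallow aluminium dish 80 mm across, 34 mm high; origin at its underside.
- collar: Bystander: brass ring 42 mm across, 26 mm high; origin at its underside.
- swing_bar: Bystander: the press's swing handle, a 190 mm bar with a ball at each end and a square hub, lying on the bench, 44 mm high; origin under its hub.
- driver: Bystander: screwdriver lying on the bench.
- oil: Bystander: amber oil bottle 52 mm across, 120 mm high; origin at its underside.
Mind the look-alikes: they are no part of the job. Of the things that look like the screw, the smallest one is meant.

How it is judged:
By the outcome, as a careful person would: the job done as asked, in the order asked, and still so for the second after the job is handed in, while the arm keeps its last pose, push and grip.
It also fails if it takes over 72 s, if anything falls off the work surface, if the arm or the gripper's body presses on something with over 40 N, if the wrist force passes 120 N, or if a joint passes its speed limit or range.

### The arm

A 6-joint arm with a two-finger parallel gripper is mounted at the origin on the work surface. World frame = base frame: x ahead of the robot, y to its left, z up, the work surface at z = 0. Lengths are in m, angles in degrees, forces in N, time in s.
With the tool pointing down it reaches from about 0.25 to 0.725 m from the base axis. Payload 9.7 kg.
Tool frame: the origin (TCP) lies between the finger pads, 19 mm behind the fingertips; this is the grasp point; z points along the fingers, y is the line along which they close (so a half turn about z gives the same grasp; the last joint's range is limited). The gripper opens to 85 mm and grips with 20 to 120 N. Pads are 22 mm wide; open, the fingers measure 114 mm over their backs; the gripper's body (76 mm by 85 mm) begins 54 mm behind the grasp point. The pads swing forward as they close: fully open they stand 13 mm farther back than shut.
Start: joints at [-76.604, 4.979, 10.078, 95.1, 0, 90], TCP at [0.127, -0.535, 0.25] pointing down, gripper open.
Joint ranges: [-179.16, 179.16], [-48.56, 103.87], [-65.8, 70.77], [-126.05, 130.52], [-82.76, 87.17], [-180, 180]. Speed limits (degrees/s): [127.2, 127.2, 147.25, 180, 180, 180].

### API

Orientations are given as [roll, pitch, yaw] about the fixed x, y, z axes, in that order (R = Rz(yaw) Ry(pitch) Rx(roll)).
In Python, from workcell import bot, camera, camera_model, outline_of, pinpoint gives the robot as it stands.
- The arm moves only by the tool move_arm, never from a script. Its arguments are lists of equal length, an entry for each row: "jaw": the closure, from 0 (fully open) to 1 (shut); "delta_pos": the shift along the world's x, y, z in m, a list of three; "yaw": the turn about the world's z in rad. In form: {"jaw": [jaw, ...], "delta_pos": [[dx, dy, dz], ...], "yaw": [yaw, ...]}. A call has 1 to 10 rows; each row shifts and turns the commanded pose from where the row before left it; what a row does not reach is not made up. A row lasts 1/12 s, in which the tool goes at most 41.7 mm and 7.16 degrees, less where a joint would pass 70% of its speed; a pose out of reach is approached as far as the arm can. A call with a gripper value outside its range is refused whole. The fingers move at their own pace and stop on an object; "force" is the grip in N (left out, the last holds). Time passes only in rows, so rows that do not move let the fingers close. It gives the time, the measured TCP pose, the force, the opening and the grip force at its end, in the units of the state.
- bot.get_obs(): the state, without advancing time (a new reading comes with each control period).
- camera(name): name is "scene" or "top"; returns the picture (400x640x3 uint8, red, green, blue); there is no depth.
- camera_model(name): a dict with "fx", "fy", "cx", "cy" (pixels), "R" (3x3) and "t" (3): a world point X has camera coordinates R X + t. Camera axes: x right, y down, z forward; pixel columns grow to the right and rows downward; lengths in m; the calibration is good to about 2 mm. A picture is of the moment at which its call begins. camera_model takes no time and is no camera call.
- bot.job_done(): hands the job in; it is judged then, once.
Trained networks look in the newest picture that a camera, given by its name, has taken for a name from the list of things; names that differ only in an ending like _2 or _b are one class to them, and where a whole thing is asked for, a point or a joint stands for the part that bears it (a point fixed in the world has none). Each returns a list of dicts, best first, with "confidence" (0 to 1); they miss things now and then, are a little off and sometimes report something else, mostly with a low value. They report only what shows in the picture. A call takes as long as a camera call. They do not tell look-alikes from the thing itself.
- outline_of(camera, thing): "mask" (400x640 bool, what is visible of it) and "xy" ([column, row] in pixels, amid what is visible of it).
- pinpoint(camera, thing): "xy" ([column, row] in pixels: a listed point, or the origin of a listed thing).
The state is a dict: "time": time; "q": joint angles; "qd": joint speeds; "joint_efforts": joint torques, N m; "ee_pos": TCP position; "tcp_rot": TCP orientation; "wrist_force": force on the tool from outside, world axes, zero at the start; "torque": the same for the moment, N m; "opening": finger opening in m; "grasp_force": force on a finger pad.
Only numpy, scipy, OpenCV 4.12 (cv2) and the standard library are available. Lean on these libraries where they do the work, as an engineer would, in place of code of your own. Each camera call takes 0.05 s, during which the arm holds its last target. There are 200 camera calls.

## Working session

There is one attempt and no reset: what is moved stays moved. The work goes in short steps, Python scripts to look and compute and a tool call to move; the robot and the scene stay as the last step left them, time stands still between calls to the robot, and variables do not carry over. Pictures are saved under pics/ and viewed, at most 10 in all, crops included, and the job is handed in when it is done.

Besides the shell and the picture viewer there is one more tool, called after "Emit:" as name(argument=value, ...), one argument or row to a line, values as JSON. move_arm: Moves the arm, as the interface text tells. Its arguments: {"type":"object","properties":{"jaw":{"type":"array"},"delta_pos":{"type":"array"},"yaw":{"type":"array"},"force":{"type":"number"}},"required":["jaw","delta_pos","yaw"]}

```bash
mkdir -p pics; cat > h.py <<'E'
import numpy as np,cv2
from workcell import bot,camera,camera_model,outline_of,pinpoint
def M(c):
    m=camera_model(c);K=np.array([[m["fx"],0,m["cx"]],[0,m["fy"],m["cy"]],[0,0,1]]);return K,np.array(m["R"]),np.array(m["t"])
def ray(c,xy):
    K,R,t=M(c);d=R.T@np.linalg.inv(K)@np.array([*xy,1.]);return -R.T@t,d/np.linalg.norm(d)
def at_z(c,xy,z):
    o,d=ray(c,xy);return o+d*(z-o[2])/d[2]
def proj(c,X):
    K,R,t=M(c);p=K@(R@np.array(X)+t);return p[:2]/p[2]
def tri(a,b):
    A=np.zeros((3,3));v=np.zeros(3)
    for c,xy in (("scene",a),("top",b)):
        o,d=ray(c,xy);P=np.eye(3)-np.outer(d,d);A+=P;v+=P@o
    return np.linalg.solve(A,v)
E
python3 - <<'E'
from h import *
np.set_printoptions(precision=4,suppress=True)
for c in("scene","top"):
    cv2.imwrite(f"pics/{c}0.png",camera(c)[:,:,::-1])
    K,R,t=M(c);print(c,K[0,0],"cam at",-R.T@t)
    for n in("screw_head","screw","nut_mouth","press","block","punch"):
        print(n,[(np.round(d["xy"],1).tolist(),round(d["confidence"],2)) for d in pinpoint(c,n)][:4])
s=bot.get_obs();print(s["time"],s["ee_pos"],s["tcp_rot"],s["opening"])
E
```

```text
scene 419.5454011413651 cam at [1.2    0.3014 0.9346]
screw_head [([412.0, 159.1], 0.87), ([429.7, 222.4], 0.83), ([392.5, 196.8], 0.6)]
screw [([401.0, 196.8], 0.81), ([383.3, 227.8], 0.7), ([417.5, 262.7], 0.56)]
nut_mouth [([226.3, 176.8], 0.64)]
press [([236.4, 214.1], 0.97)]
block [([374.6, 235.9], 0.82), ([302.3, 218.6], 0.33)]
punch [([465.9, 294.3], 0.61), ([365.1, 240.0], 0.54)]
top 392.5304052856428 cam at [0.4727 0.0357 1.1992]
screw_head [([248.9, 232.6], 0.64), ([244.7, 279.8], 0.63), ([209.3, 198.5], 0.53), ([403.4, 283.3], 0.25)]
screw [([221.0, 211.6], 0.77), ([250.7, 278.0], 0.69), ([259.7, 228.8], 0.41)]
nut_mouth [([401.7, 189.8], 0.63)]
press [([388.1, 194.4], 0.69)]
block [([265.0, 218.3], 0.82)]
punch [([269.1, 205.4], 0.55)]
0.7 [ 0.1274 -0.5351  0.25  ] [179.996    0.0015  13.3935] 0.08538630793260914
```

View pics/scene0.png

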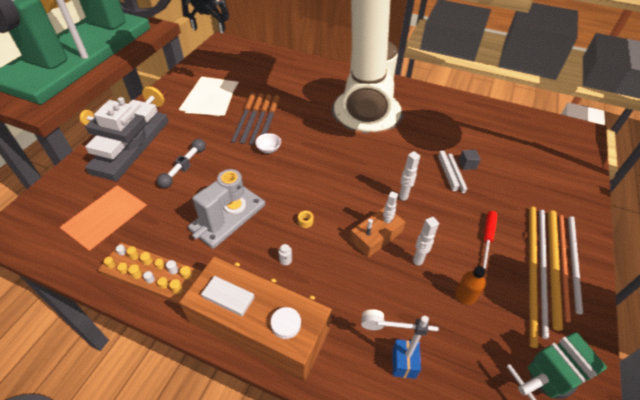

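View pics/top0.png

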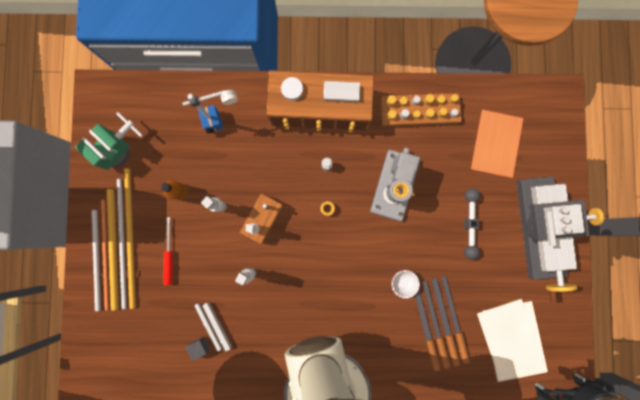

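Three screw-like things in the scene view: (410,175) and (426,240) stand on the bench and are larger. The one at (390,207) is the smallest and stands in the wooden block next to the punch, so it fits the description. I'll confirm with one crop and measure.

```bash
python3 - <<'E'
from h import *
np.set_printoptions(precision=4,suppress=True)
S=camera("scene");T=camera("top")
e=lambda I,x,y,w,h,k:cv2.resize(I[y:y+h,x:x+w],None,fx=k,fy=k,interpolation=cv2.INTER_CUBIC)
a=np.hstack([e(S,350,145,100,130,4),e(T,225,180,65,65,6)[:, :390][:390]]) if 0 else None
c=np.zeros((600,800,3),np.uint8)
c[:600,:400]=e(S,360,140,80,120,5);c[:300,400:800]=e(T,225,195,80,60,5);c[300:,400:]=e(T,360,155,80,60,5)
cv2.imwrite("pics/crop1.png",c[:,:,::-1])
h=tri((392.5,196.8),(248.9,232.6));print("head tri",h,"at z",at_z("scene",(392.5,196.8),.139),at_z("top",(248.9,232.6),.139))
n=tri((226.3,176.8),(401.7,189.8));print("nut tri",n,at_z("scene",(226.3,176.8),.142),at_z("top",(401.7,189.8),.142))
for c,p,I in(("scene",(229,177),S),("top",(401.7,189.8),T)):
    hsv=cv2.cvtColor(I,cv2.COLOR_RGB2HSV)
    m=((hsv[...,0]>12)&(hsv[...,0]<32)&(hsv[...,1]>110)&(hsv[...,2]>110)).astype(np.uint8)
    nn,l,st,ce=cv2.connectedComponentsWithStats(m)
    for i in range(1,nn):
        if np.hypot(*(ce[i]-p))<15 and st[i,4]>20:
            pts=np.argwhere(l==i)[:,::-1].astype(np.int32);el=cv2.fitEllipse(cv2.convexHull(pts))
            print(c,st[i],el,at_z(c,el[0],.142))
for c in("scene","top"):
    for t in("screw","block","punch","press"):
        for d in outline_of(c,t)[:4]:
            ys,xs=np.nonzero(d["mask"]);print(c,t,round(d["confidence"],2),np.round(d["xy"],1),xs.min(),xs.max(),ys.min(),ys.max(),len(xs), cv2.minAreaRect(np.argwhere(d["mask"])[:,::-1].astype(np.int32)))
E
```

```text
head tri [0.4772 0.218  0.1239] at z [0.4915 0.2178 0.139 ] [0.4766 0.2174 0.139 ]
nut tri [ 0.5972 -0.1976  0.1364] [ 0.6019 -0.1959  0.142 ] [ 0.5958 -0.1947  0.142 ]
scene [221 171  16  13 152] ((228.81854248046875, 177.07955932617188), (11.63401985168457, 15.809098243713379), 78.2581787109375) [ 0.6001 -0.1895  0.142 ]
top [394 183  15  15 171] ((400.7719421386719, 189.6710662841797), (14.749094009399414, 14.993356704711914), 138.06179809570312) [ 0.5961 -0.1922  0.142 ]
scene screw 0.94 [424.4 240.3] 413 437 218 264 593 ((424.43963623046875, 240.97413635253906), (14.443709373474121, 48.9773063659668), 23.198591232299805)
scene screw 0.68 [389.8 207.1] 382 395 193 223 303 ((388.5148620605469, 207.8514862060547), (12.338461875915527, 30.647146224975586), 5.7105937004089355)
scene screw 0.48 [375.  229.2] 350 403 208 256 1384 ((376.5819091796875, 230.6131134033203), (31.783246994018555, 54.07061767578125), 54.090274810791016)
scene block 0.89 [373.6 233.5] 350 402 210 257 1325 ((376.3043212890625, 230.59156799316406), (32.244606018066406, 53.091312408447266), 53.61565017700195)
sce
[... 213 characters left out ...]
651611328, 208.3647003173828), (53.1479606628418, 77.33570861816406), 49.398704528808594)
top screw 0.79 [243.9 280.3] 236 254 269 285 216 ((245.50003051757812, 276.5000305175781), (12.727922439575195, 19.798988342285156), 45.0)
top screw 0.54 [212.9 206.2] 203 225 198 210 222 ((214.0, 204.0), (12.0, 22.0), 90.0)
top screw 0.52 [252.9 227.4] 246 258 224 233 109 ((252.0, 228.5), (9.0, 12.0), 90.0)
top block 0.57 [263.1 216.7] 241 281 196 242 989 ((261.4599304199219, 219.0712127685547), (25.49358367919922, 44.45035171508789), 29.357755661010742)
top press 0.7 [395.7 184.3] 370 419 147 220 2370 ((396.2730712890625, 182.16537475585938), (36.57331848144531, 73.49746704101562), 15.255118370056152)
```

View pics/crop1.png

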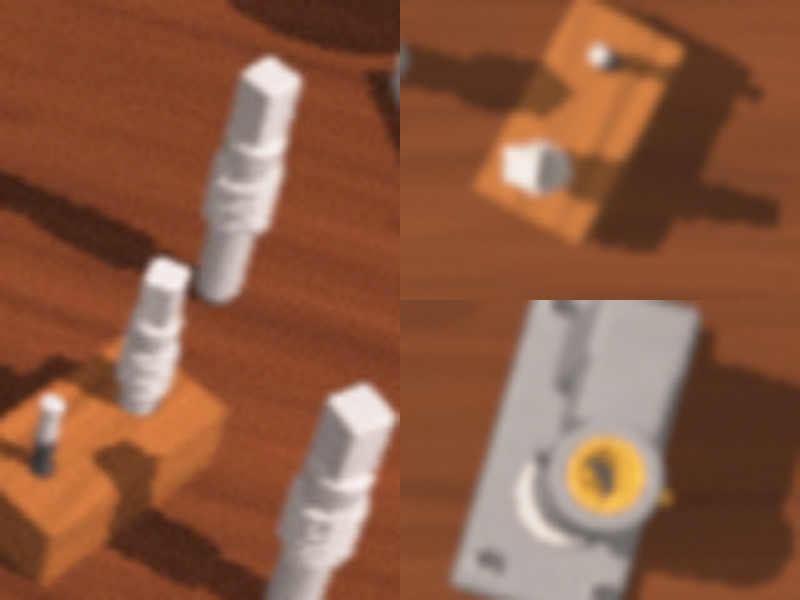

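The crop confirms it. The block screw's head top is at scene px (393.5,194.3) and top px (249,227.8). It is shorter than the two bench ones, and the punch is beside it. The nut ring is centred at top px (400.8,189.6). Next I'll rectify the head plane to get yaw and centre.

```bash
python3 - <<'E'
from h import *
np.set_printoptions(precision=4,suppress=True)
print(at_z("scene",(393.2,194),.149),at_z("top",(248.8,227.6),.149))
cb=at_z("top",(260.8,218.5),.048);a=at_z("top",(224.6+36,194.6-1),.048);b=at_z("top",(224.6+15,194.6+37),.048)
L=[at_z("top",(224.6+x/5,194.6+y/5),.048)[:2] for x,y in((180,-5),(285,50),(182,245),(75,185))]
L=np.array(L);print("block corners",L,"c",L.mean(0))
u=(L[3]+L[2]-L[0]-L[1]);u/=np.linalg.norm(u);print("dir",u,np.degrees(np.arctan2(u[1],u[0])),"screw hole",L.mean(0)+.034*u)
def rect(c,I,cx,cy,z,half,px):
    # output px: col -> -y, row -> -x  (x up)
    w=np.float32([[cx+half,cy+half],[cx+half,cy-half],[cx-half,cy-half],[cx-half,cy+half]])
    s=np.float32([proj(c,(*p,z)) for p in w]);d=np.float32([[0,0],[px,0],[px,px],[0,px]])
    return cv2.warpPerspective(I,cv2.getPerspectiveTransform(s,d),(px,px),flags=cv2.INTER_CUBIC)
S=camera("scene");T=camera("top")
A=rect("scene",S,.485,.217,.149,.04,400);B=rect("top",T,.485,.217,.149,.04,400)
cv2.imwrite("pics/rect.png",np.hstack([A,B])[:,:,::-1])
E
```

```text
[0.4908 0.2178 0.149 ] [0.4898 0.2162 0.149 ]
block corners [[0.5918 0.2008]
 [0.5598 0.1385]
 [0.4451 0.197 ]
 [0.4796 0.2602]] c [0.5191 0.1991]
dir [-0.8874  0.461 ] 152.54694582545812 screw hole [0.4889 0.2148]
```

View pics/rect.png

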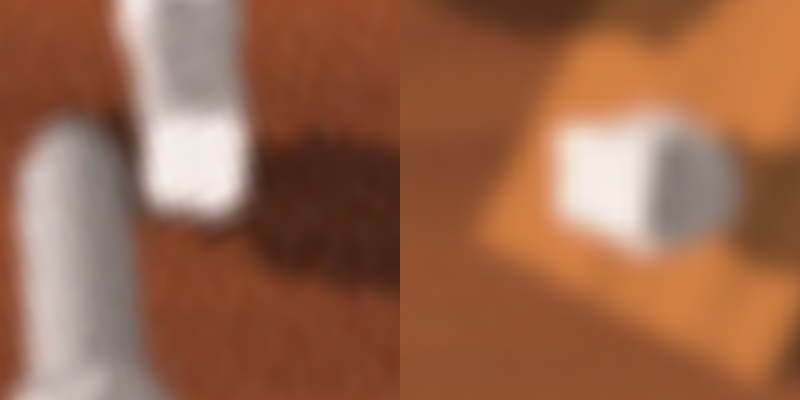

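The head is nearly axis-aligned, with its centre at about (0.4915, 0.217). Starting the move there.

Emit:
move_arm(
  jaw=[0.4, 0.4, 0.4, 0.4, 0.4, 0.4, 0.4, 0.4, 0.4, 0.4],
  delta_pos=[
    [0.0165, 0.034, 0],
    [0.0165, 0.034, 0],
    [0.0165, 0.034, 0],
    [0.0165, 0.034, 0],
    [0.0165, 0.034, 0],
    [0.0165, 0.034, 0],
    [0.0165, 0.034, 0],
    [0.0165, 0.034, 0],
    [0.0165, 0.034, 0],
    [0.0165, 0.034, 0],
  ],
  yaw=[-0.0234, -0.0234, -0.0234, -0.0234, -0.0234, -0.0234, -0.0234, -0.0234, -0.0234, -0.0234],
  force=40,
)

```text
time: 2.13
ee_pos: [0.2926, -0.1934, 0.2503]
tcp_rot: [180.0, -0.1, -0.1]
wrist_force: [1.4, -0.2, -0.1]
opening: 0.0513
grasp_force: 0.0
```

Emit:
move_arm(
  jaw=[0.4, 0.4, 0.4, 0.4, 0.4, 0.4, 0.4, 0.4, 0.4, 0.4],
  delta_pos=[
    [0.0165, 0.034, 0],
    [0.0165, 0.034, 0],
    [0.0165, 0.034, 0],
    [0.0165, 0.034, 0],
    [0.0165, 0.034, 0],
    [0.0165, 0.034, 0],
    [0.0165, 0.034, 0],
    [0.0165, 0.034, 0],
    [0.0165, 0.034, 0],
    [0.0165, 0.034, 0],
  ],
  yaw=[0, 0, 0, 0, 0, 0, 0, 0, 0, 0],
)

```text
time: 2.97
ee_pos: [0.463, 0.0632, 0.2501]
tcp_rot: [-176.4, 0.0, 5.8]
wrist_force: [-0.2, -0.8, 0.6]
opening: 0.0514
grasp_force: 0.0
```

Emit:
move_arm(
  jaw=[0.4, 0.4, 0.4, 0.4, 0.4],
  delta_pos=[
    [0.0165, 0.034, 0],
    [0.0165, 0.034, 0],
    [0, 0, 0],
    [0, 0, 0],
    [0, 0, 0],
  ],
  yaw=[0, 0, 0, 0, 0],
)

```text
time: 3.38
ee_pos: [0.4995, 0.0964, 0.2499]
tcp_rot: [-175.1, 0.1, 8.4]
wrist_force: [-0.2, 0.2, -0.1]
opening: 0.0512
grasp_force: 0.0
```

```bash
python3 -c "
from h import *
s=bot.get_obs()
for k in('time','q','ee_pos','tcp_rot','opening','wrist_force'):print(k,np.round(s[k],4))"
```

```text
time 3.3833
q [  8.3374  -0.7009   4.1056  94.8979   4.9399 179.9441]
ee_pos [0.4995 0.0964 0.2499]
tcp_rot [-1.7506e+02  8.6600e-02  8.3931e+00]
opening 0.0512
wrist_force [-0.2368  0.162  -0.1391]
```

Joint 6 hit its 180° limit, since yaw = q1 − q6 + 180. I'll grasp at yaw 90 instead, which also leaves room for the anticlockwise turn.

Emit:
move_arm(
  jaw=[0.4, 0.4, 0.4, 0.4, 0.4, 0.4, 0.4, 0.4, 0.4, 0.4],
  delta_pos=[
    [0, 0, 0],
    [0, 0, 0],
    [0, 0.015, 0],
    [0, 0.015, 0],
    [0, 0.015, 0],
    [0, 0.015, 0],
    [-0.002, 0.015, 0],
    [-0.002, 0.015, 0],
    [-0.002, 0.015, 0],
    [-0.002, 0.015, 0],
  ],
  yaw=[0.12, 0.12, 0.12, 0.12, 0.12, 0.12, 0.12, 0.12, 0.12, 0.12],
)

```text
time: 4.22
ee_pos: [0.4913, 0.2164, 0.2507]
tcp_rot: [-175.1, 0.0, 77.4]
wrist_force: [-0.7, -0.3, 0.9]
opening: 0.051
grasp_force: 0.0
```

Emit:
move_arm(
  jaw=[0.4, 0.4, 0.4, 0.4, 0.4],
  delta_pos=[
    [0, 0, 0],
    [0, 0, 0],
    [0, 0, 0],
    [0, 0, 0],
    [0, 0, 0],
  ],
  yaw=[0.112, 0.112, 0, 0, 0],
)

```text
time: 4.63
ee_pos: [0.4916, 0.216, 0.2504]
tcp_rot: [-175.1, 0.0, 89.7]
wrist_force: [0.7, -0.1, -0.2]
opening: 0.0511
grasp_force: 0.0
```

The limit left a 4.9° tilt in the tool (q5). It should be undone at the opposite limit, q6 = −180, so I'm rotating there and pushing gently.

Emit:
move_arm(
  jaw=[0.4, 0.4, 0.4, 0.4, 0.4, 0.4, 0.4, 0.4, 0.4, 0.4],
  delta_pos=[
    [0, 0, 0],
    [0, 0, 0],
    [0, 0, 0],
    [0, 0, 0],
    [0, 0, 0],
    [0, 0, 0],
    [0, 0, 0],
    [0, 0, 0],
    [0, 0, 0],
    [0, 0, 0],
  ],
  yaw=[0.124, 0.124, 0.124, 0.124, 0.124, 0.124, 0.124, 0.124, 0.124, 0.124],
)

```text
time: 5.47
ee_pos: [0.4918, 0.216, 0.2502]
tcp_rot: [-175.1, 0.1, 161.2]
wrist_force: [-0.4, -0.1, 0.5]
opening: 0.0513
grasp_force: 0.0
```

Emit:
move_arm(
  jaw=[0.4, 0.4, 0.4, 0.4, 0.4, 0.4, 0.4, 0.4, 0.4, 0.4],
  delta_pos=[
    [0, 0, 0],
    [0, 0, 0],
    [0, 0, 0],
    [0, 0, 0],
    [0, 0, 0],
    [0, 0, 0],
    [0, 0, 0],
    [0, 0, 0],
    [0, 0, 0],
    [0, 0, 0],
  ],
  yaw=[0.124, 0.124, 0.124, 0.124, 0.124, 0.124, 0.124, 0.124, 0.124, 0.124],
)

```text
time: 6.3
ee_pos: [0.4917, 0.216, 0.2502]
tcp_rot: [-175.0, 0.1, -127.8]
wrist_force: [-0.4, 0.7, 0.5]
opening: 0.0514
grasp_force: 0.0
```

Emit:
move_arm(
  jaw=[0.4, 0.4, 0.4, 0.4, 0.4, 0.4, 0.4, 0.4, 0.4, 0.4],
  delta_pos=[
    [0, 0, 0],
    [0, 0, 0],
    [0, 0, 0],
    [0, 0, 0],
    [0, 0, 0],
    [0, 0, 0],
    [0, 0, 0],
    [0, 0, 0],
    [0, 0, 0],
    [0, 0, 0],
  ],
  yaw=[0.124, 0.124, 0.124, 0.124, 0.124, 0.124, 0.124, 0.124, 0.124, 0.124],
)

```text
time: 7.13
ee_pos: [0.4916, 0.216, 0.2503]
tcp_rot: [-175.0, 0.1, -56.7]
wrist_force: [-0.7, -0.1, 0.2]
opening: 0.0512
grasp_force: 0.0
```

Emit:
move_arm(
  jaw=[0.4, 0.4, 0.4, 0.4, 0.4, 0.4, 0.4, 0.4, 0.4, 0.4],
  delta_pos=[
    [0, 0, 0],
    [0, 0, 0],
    [0, 0, 0],
    [0, 0, 0],
    [0, 0, 0],
    [0, 0, 0],
    [0, 0, 0],
    [0, 0, 0],
    [0, 0, 0],
    [0, 0, 0],
  ],
  yaw=[0.124, 0.124, 0.124, 0.124, 0.124, 0.124, 0.124, 0.124, 0.124, 0.124],
)

```text
time: 7.97
ee_pos: [0.4917, 0.216, 0.2502]
tcp_rot: [-175.0, 0.0, 14.3]
wrist_force: [0.0, 0.9, -0.5]
opening: 0.0511
grasp_force: 0.0
```

```bash
cat > st.py <<'E'
from h import *
s=bot.get_obs()
for k in('time','q','ee_pos','tcp_rot','opening','wrist_force','torque','grasp_force'):print(k,np.round(s[k],4))
E
python3 st.py
```

```text
time 7.9667
q [  21.2634    2.5482    7.4341   94.3211    4.9405 -173.0143]
ee_pos [0.4917 0.216  0.2502]
tcp_rot [-1.750276e+02  3.950000e-02  1.430380e+01]
opening 0.0511
wrist_force [ 0.0251  0.8504 -0.5144]
torque [-0.0506 -0.0532 -0.0121]
grasp_force 0.0
```

Emit:
move_arm(
  jaw=[0.4, 0.4, 0.4, 0.4],
  delta_pos=[
    [0, 0, 0],
    [0, 0, 0],
    [0, 0, 0],
    [0, 0, 0],
  ],
  yaw=[0.12, 0.06, 0.06, 0],
)

```text
time: 8.3
ee_pos: [0.4782, 0.2462, 0.2501]
tcp_rot: [-176.4, 0.1, 25.2]
wrist_force: [-0.1, 0.3, -0.2]
opening: 0.0507
grasp_force: 0.0
```

```bash
python3 st.py|head -4
```

```text
time 8.3
q [  25.4398    3.2953    8.2502   95.0044    3.6377 -179.7951]
ee_pos [0.4782 0.2462 0.2501]
tcp_rot [-1.763625e+02  6.240000e-02  2.523530e+01]
```

Emit:
move_arm(
  jaw=[0.4, 0.4, 0.4, 0.4],
  delta_pos=[
    [0.005, -0.011, 0],
    [0.005, -0.011, 0],
    [0.005, -0.011, 0],
    [0, 0, 0],
  ],
  yaw=[0.06, 0.06, 0.06, 0],
)

```text
time: 8.63
ee_pos: [0.4616, 0.271, 0.2502]
tcp_rot: [-179.2, 0.1, 29.9]
wrist_force: [0.5, 0.0, 0.4]
opening: 0.0512
grasp_force: 0.0
```

```bash
python3 st.py|head -4
```

```text
time 8.6333
q [  30.0237    3.0389    8.0512   95.1017    0.7898 -179.8301]
ee_pos [0.4616 0.271  0.2502]
tcp_rot [-1.792104e+02  9.160000e-02  2.985380e+01]
```

Emit:
move_arm(
  jaw=[0.4, 0.4, 0.4],
  delta_pos=[
    [0.004, -0.009, 0],
    [0, 0, 0],
    [0, 0, 0],
  ],
  yaw=[0.05, 0, 0],
)

```text
time: 8.88
ee_pos: [0.4567, 0.2771, 0.2501]
tcp_rot: [-180.0, 0.1, 31.1]
wrist_force: [0.5, -0.1, 0.9]
opening: 0.0512
grasp_force: 0.0
```

```bash
python3 st.py|head -4
```

```text
time 8.8833
q [ 3.122690e+01  2.903300e+00  7.898500e+00  9.510030e+01  2.830000e-02
 -1.799118e+02]
ee_pos [0.4567 0.2771 0.2501]
```

Upright again. Rotating away from the limit, then moving over the screw.

Emit:
move_arm(
  jaw=[0.4, 0.4, 0.4, 0.4, 0.4, 0.4, 0.4, 0.4, 0.4, 0.4],
  delta_pos=[
    [0, 0, 0],
    [0, 0, 0],
    [0, 0, 0],
    [0, 0, 0],
    [0.0058, -0.01, 0],
    [0.0058, -0.01, 0],
    [0.0058, -0.01, 0],
    [0.0058, -0.01, 0],
    [0.0058, -0.01, 0],
    [0.0058, -0.01, 0],
  ],
  yaw=[-0.12, -0.12, -0.12, -0.12, -0.12, -0.12, -0.12, -0.12, -0.12, -0.12],
)

```text
time: 9.72
ee_pos: [0.4921, 0.2161, 0.25]
tcp_rot: [-180.0, 0.1, -38.0]
wrist_force: [-0.2, -0.7, 1.4]
opening: 0.0513
grasp_force: 0.0
```

Emit:
move_arm(
  jaw=[0.4, 0.4, 0.4, 0.4, 0.4, 0.4, 0.4, 0.4, 0.4, 0.4],
  delta_pos=[
    [0, 0, -0.008],
    [0, 0, -0.008],
    [0, 0, -0.008],
    [0, 0, -0.008],
    [0, 0, -0.008],
    [0, 0, -0.008],
    [0, 0, -0.008],
    [0, 0, -0.004],
    [0, 0, 0],
    [0, 0, 0],
  ],
  yaw=[-0.12, -0.12, -0.12, -0.12, -0.12, -0.12, -0.12, -0.072, 0, 0],
)

```text
time: 10.55
ee_pos: [0.4917, 0.2167, 0.19]
tcp_rot: [-180.0, 0.1, -89.7]
wrist_force: [0.2, -0.4, -0.5]
opening: 0.051
grasp_force: 0.0
```

```bash
python3 st.py|head -4; python3 - <<'E'
from h import *
S=camera("scene");T=camera("top");c=np.zeros((400,800,3),np.uint8)
e=lambda I,x,y:cv2.resize(I[y:y+80,x:x+80],(400,400),interpolation=cv2.INTER_CUBIC)
c[:,:400]=e(S,350,150);c[:,400:]=e(T,215,190);cv2.imwrite("pics/pre.png",c[:,:,::-1])
E
```

```text
time 10.55
q [ 23.7356   2.3603   0.6759  88.2645   0.1062 -66.5193]
ee_pos [0.4917 0.2167 0.19  ]
tcp_rot [-1.799955e+02  1.177000e-01 -8.974500e+01]
```

View pics/pre.png

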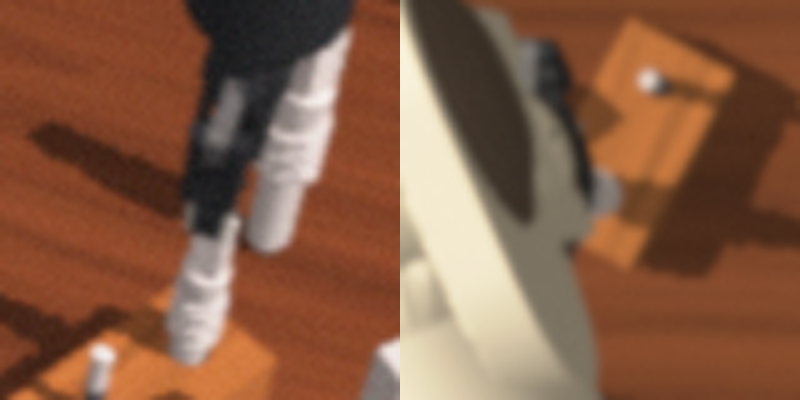

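The scene view shows the fingers straddling the head line at about px (392,194). Lower and close.

Emit:
move_arm(
  jaw=[0.4, 0.4, 0.4, 0.4, 0.4, 0.4, 0.4, 0.4, 0.4],
  delta_pos=[
    [0, 0, -0.01],
    [0, 0, -0.01],
    [0, 0, -0.01],
    [0, 0, -0.006],
    [0, 0, -0.005],
    [0, 0, -0.005],
    [0, 0, -0.004],
    [0, 0, 0],
    [0, 0, 0],
  ],
  yaw=[0, 0, 0, 0, 0, 0, 0, 0, 0],
)

```text
time: 11.4
ee_pos: [0.4916, 0.2172, 0.14]
tcp_rot: [-180.0, 0.1, -89.8]
wrist_force: [0.4, 0.3, 0.5]
opening: 0.0515
grasp_force: 0.0
```

Emit:
move_arm(
  jaw=[0.6, 0.7, 0.76, 0.85, 0.9, 0.9, 0.9, 0.9],
  delta_pos=[
    [0, 0, 0],
    [0, 0, 0],
    [0, 0, 0],
    [0, 0, 0],
    [0, 0, 0],
    [0, 0, 0],
    [0, 0, 0],
    [0, 0, 0],
  ],
  yaw=[0, 0, 0, 0, 0, 0, 0, 0],
  force=60,
)

```text
time: 12.07
ee_pos: [0.4916, 0.2173, 0.1405]
tcp_rot: [-180.0, 0.1, -89.8]
wrist_force: [-2.2, 0.0, 6.0]
opening: 0.017
grasp_force: 59.0
```

```bash
python3 st.py
```

```text
time 12.0667
q [ 23.7906   2.3884  -4.7516  82.7595   0.1165 -66.3867]
ee_pos [0.4916 0.2173 0.1405]
tcp_rot [-1.799546e+02  1.470000e-01 -8.982250e+01]
opening 0.017
wrist_force [-2.2336  0.0478  6.0341]
torque [ 0.168   0.7239 -0.0325]
grasp_force 58.9669
```

Emit:
move_arm(
  jaw=[0.9, 0.9, 0.9, 0.9, 0.9, 0.9, 0.9, 0.9, 0.9, 0.9],
  delta_pos=[
    [0, 0, 0.005],
    [0, 0, 0.008],
    [0, 0, 0.01],
    [0, 0, 0.01],
    [0, 0, 0.012],
    [0, 0, 0.015],
    [0, 0, 0.02],
    [0, 0, 0.02],
    [0, 0, 0.02],
    [0, 0, 0.02],
  ],
  yaw=[0, 0, 0, 0, 0, 0, 0, 0, 0, 0],
)

```text
time: 12.9
ee_pos: [0.4915, 0.2171, 0.2821]
tcp_rot: [-179.9, 0.1, -89.8]
wrist_force: [0.6, 0.6, -2.4]
opening: 0.0169
grasp_force: 58.8
```

```bash
python3 st.py; python3 - <<'E'
from h import *
S=camera("scene");cv2.imwrite("pics/lift.png",cv2.resize(S[60:260,300:500],(600,600),interpolation=cv2.INTER_CUBIC)[:,:,::-1])
E
```

```text
time 12.9
q [ 2.37821e+01  3.95250e+00  1.25889e+01  9.85126e+01  9.23000e-02
 -6.63876e+01]
ee_pos [0.4915 0.2171 0.2821]
tcp_rot [-1.799235e+02  1.342000e-01 -8.983020e+01]
opening 0.0169
wrist_force [ 0.6367  0.6392 -2.3602]
torque [ 0.0779 -0.0388  0.0112]
grasp_force 58.7589
```

View pics/lift.png

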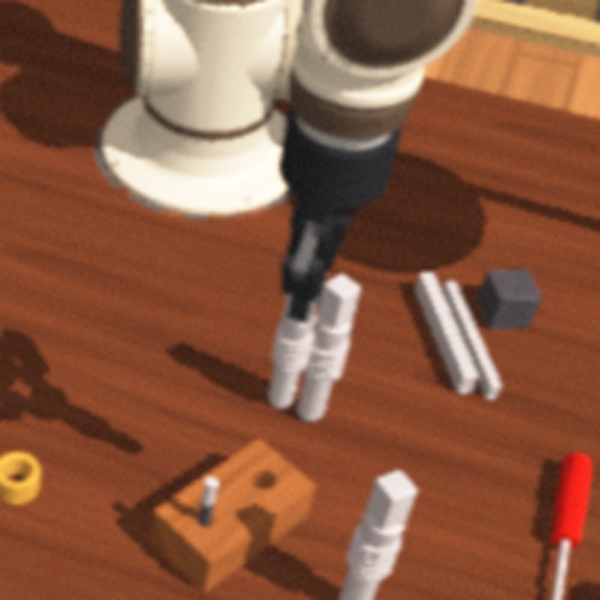

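The screw is out of the block and hangs upright, with its foot at about scene px (394,194). Carrying it to the nut while turning clockwise for joint room.

Emit:
move_arm(
  jaw=[0.9, 0.9, 0.9, 0.9, 0.9, 0.9, 0.9, 0.9, 0.9, 0.9],
  delta_pos=[
    [0.002, -0.01, 0.004],
    [0.004, -0.016, 0.004],
    [0.004, -0.016, 0.004],
    [0.004, -0.016, 0.002],
    [0.004, -0.016, 0.002],
    [0.004, -0.016, 0],
    [0.004, -0.016, 0],
    [0.004, -0.016, 0],
    [0.004, -0.016, 0],
    [0.004, -0.016, 0],
  ],
  yaw=[-0.121, -0.121, -0.121, -0.121, -0.121, -0.121, -0.121, -0.121, -0.121, -0.121],
)

```text
time: 13.78
ee_pos: [0.5297, 0.0623, 0.2962]
tcp_rot: [-180.0, 0.1, -159.5]
wrist_force: [0.4, -0.6, -3.6]
opening: 0.0173
grasp_force: 58.7
```

Emit:
move_arm(
  jaw=[0.9, 0.9, 0.9, 0.9, 0.9, 0.9, 0.9, 0.9, 0.9, 0.9],
  delta_pos=[
    [0.004, -0.016, 0],
    [0.004, -0.016, 0],
    [0.004, -0.016, 0],
    [0.004, -0.016, 0],
    [0.004, -0.016, 0],
    [0.004, -0.016, 0],
    [0.004, -0.016, 0],
    [0.004, -0.016, 0],
    [0.004, -0.016, 0],
    [0.004, -0.016, 0],
  ],
  yaw=[-0.121, -0.121, -0.121, -0.121, -0.121, -0.121, -0.121, -0.121, -0.121, -0.121],
)

```text
time: 14.62
ee_pos: [0.5697, -0.0977, 0.2961]
tcp_rot: [-180.0, 0.1, 131.2]
wrist_force: [0.7, 0.5, -2.8]
opening: 0.0169
grasp_force: 58.7
```

Emit:
move_arm(
  jaw=[0.9, 0.9, 0.9, 0.9, 0.9, 0.9, 0.9, 0.9, 0.9, 0.9],
  delta_pos=[
    [0.005, -0.016, 0],
    [0.005, -0.016, 0],
    [0.005, -0.016, 0],
    [0.005, -0.016, 0],
    [0.004, -0.016, 0],
    [0.004, -0.014, 0],
    [0, 0, 0],
    [0, 0, 0],
    [0, 0, 0],
    [0, 0, 0],
  ],
  yaw=[-0.121, -0.121, -0.121, -0.121, -0.121, -0.121, 0, 0, 0, 0],
)

```text
time: 15.45
ee_pos: [0.5975, -0.1902, 0.2962]
tcp_rot: [-180.0, 0.1, 90.1]
wrist_force: [0.4, 0.4, -3.3]
opening: 0.0169
grasp_force: 59.0
```

```bash
python3 st.py; python3 - <<'E'
from h import *
S=camera("scene");T=camera("top");c=np.zeros((500,800,3),np.uint8)
c[:,:400]=cv2.resize(S[110:210,185:265],(400,500),interpolation=cv2.INTER_CUBIC);c[:,400:]=cv2.resize(T[140:240,360:440],(400,500),interpolation=cv2.INTER_CUBIC);cv2.imwrite("pics/over.png",c[:,:,::-1])
E
```

```text
time 15.45
q [-17.6109  17.7287  30.1252 102.3734  -0.1129  72.338 ]
ee_pos [ 0.5975 -0.1902  0.2962]
tcp_rot [-1.799878e+02  1.146000e-01  9.005110e+01]
opening 0.0169
wrist_force [ 0.3694  0.4014 -3.2915]
torque [-0.0235  0.0087  0.0016]
grasp_force 59.0039
```

View pics/over.png

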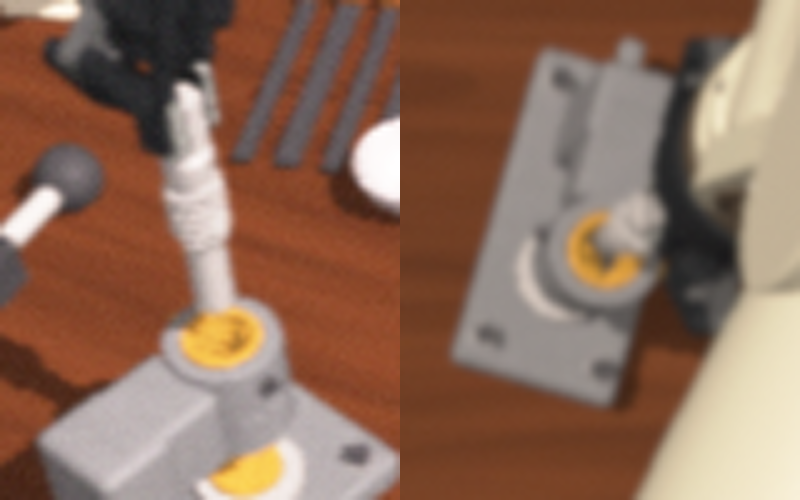

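```bash
python3 - <<'E'
from h import *
p=(.5975,-.1902)
for c,f,n in(("scene",(227.8,171.2),(229.2,177.0)),("top",(400.9,188),(400.8,189.6))):
    print(c,"exp foot",proj(c,(*p,.168)),"seen",f,"exp nut",proj(c,(*p,.142)),"seen",n, "nut at",at_z(c,n,.142)[:2],"foot at",at_z(c,f,.168)[:2])
E
```

```text
scene exp foot [227.64282225 169.29520847] seen (227.8, 171.2) exp nut [229.10009008 176.32478473] seen (229.2, 177.0) nut at [ 0.59947169 -0.18871967] foot at [ 0.60315719 -0.18633028]
top exp foot [402.14102734 188.01029975] seen (400.9, 188) exp nut [400.04822984 189.14620095] seen (400.8, 189.6) nut at [ 0.59628117 -0.19223368] foot at [ 0.59749825 -0.18691419]
```

The foot is seen over the nut and matches the projection to within about 1–2 mm. Lower it in slowly.

Emit:
move_arm(
  jaw=[0.9, 0.9, 0.9, 0.9, 0.9, 0.9],
  delta_pos=[
    [0, 0, -0.01],
    [0, 0, -0.01],
    [0, 0, -0.008],
    [0, 0, -0.006],
    [0, 0, -0.006],
    [0, 0, 0],
  ],
  yaw=[0, 0, 0, 0, 0, 0],
)

```text
time: 16.05
ee_pos: [0.597, -0.191, 0.2548]
tcp_rot: [-179.9, 0.2, 89.9]
wrist_force: [-1.7, -3.1, -4.5]
opening: 0.0167
grasp_force: 58.7
```

Emit:
move_arm(
  jaw=[0.9, 0.9, 0.9, 0.9],
  delta_pos=[
    [0, 0, -0.004],
    [0, 0, -0.004],
    [0, 0, -0.004],
    [0, 0, 0],
  ],
  yaw=[0, 0, 0, 0],
)

```text
time: 16.38
ee_pos: [0.5971, -0.1911, 0.2431]
tcp_rot: [-179.9, 0.1, 89.9]
wrist_force: [-3.5, -2.8, -4.5]
opening: 0.0167
grasp_force: 58.8
```

```bash
python3 st.py
```

```text
time 16.3833
q [-17.6809  15.9096  21.8596  96.01    -0.1624  72.4191]
ee_pos [ 0.5971 -0.1911  0.2431]
tcp_rot [-1.798938e+02  1.367000e-01  8.990020e+01]
opening 0.0167
wrist_force [-3.4651 -2.8375 -4.4951]
torque [-0.9688  0.9896  0.0643]
grasp_force 58.7807
```

Emit:
move_arm(
  jaw=[0.9, 0.9, 0.9],
  delta_pos=[
    [-0.001, -0.0015, -0.002],
    [0, 0, -0.003],
    [0, 0, 0],
  ],
  yaw=[0, 0, 0],
)

```text
time: 16.63
ee_pos: [0.5967, -0.1921, 0.2385]
tcp_rot: [-180.0, 0.1, 89.9]
wrist_force: [-1.3, -0.7, -3.2]
opening: 0.0168
grasp_force: 58.9
```

```bash
python3 st.py
```

```text
time 16.6333
q [-1.78154e+01  1.57047e+01  2.10907e+01  9.53782e+01 -7.94000e-02
  7.22628e+01]
ee_pos [ 0.5967 -0.1921  0.2385]
tcp_rot [-1.799832e+02  7.800000e-02  8.992180e+01]
opening 0.0168
wrist_force [-1.3016 -0.7392 -3.1755]
torque [-0.2451  0.2582  0.0168]
grasp_force 58.922
```

Emit:
move_arm(
  jaw=[0.9, 0.9, 0.9, 0.9, 0.9],
  delta_pos=[
    [-0.0005, -0.0005, -0.003],
    [0, 0, -0.003],
    [0, 0, -0.003],
    [0, 0, -0.003],
    [0, 0, 0],
  ],
  yaw=[0, 0, 0, 0, 0],
)

```text
time: 17.05
ee_pos: [0.596, -0.1927, 0.2261]
tcp_rot: [-179.9, 0.1, 89.9]
wrist_force: [0.1, 0.1, -3.7]
opening: 0.0173
grasp_force: 59.0
```

```bash
python3 st.py
```

```text
time 17.05
q [-17.8683  15.3929  19.338   93.9821  -0.111   72.2068]
ee_pos [ 0.596  -0.1927  0.2261]
tcp_rot [-1.799309e+02  9.440000e-02  8.992510e+01]
opening 0.0173
wrist_force [ 0.0895  0.1497 -3.6613]
torque [ 0.017   0.0127 -0.0111]
grasp_force 58.9844
```

Free and centred. Keep lowering onto the thread ridges.

Emit:
move_arm(
  jaw=[0.9, 0.9, 0.9, 0.9, 0.9, 0.9],
  delta_pos=[
    [0, 0, -0.003],
    [0, 0, -0.003],
    [0, 0, -0.003],
    [0, 0, -0.002],
    [0, 0, 0],
    [0, 0, 0],
  ],
  yaw=[0, 0, 0, 0, 0, 0],
)

```text
time: 17.55
ee_pos: [0.5961, -0.1928, 0.2158]
tcp_rot: [-180.0, 0.1, 89.9]
wrist_force: [1.1, 0.1, -2.3]
opening: 0.0168
grasp_force: 59.0
```

```bash
python3 st.py
```

```text
time 17.55
q [-17.8736  15.1733  17.9268  92.7479  -0.1144  72.2036]
ee_pos [ 0.5961 -0.1928  0.2158]
tcp_rot [-1.799703e+02  1.106000e-01  8.992280e+01]
opening 0.0168
wrist_force [ 1.1477  0.0519 -2.3049]
torque [-0.0496  0.0678 -0.0196]
grasp_force 58.9644
```

Emit:
move_arm(
  jaw=[0.9, 0.9, 0.9, 0.9],
  delta_pos=[
    [0, 0, -0.001],
    [0, 0, -0.001],
    [0, 0, 0],
    [0, 0, 0],
  ],
  yaw=[0, 0, 0, 0],
)

```text
time: 17.88
ee_pos: [0.5961, -0.1928, 0.2139]
tcp_rot: [-180.0, 0.1, 89.9]
wrist_force: [-1.0, -0.3, -3.8]
opening: 0.0168
grasp_force: 59.1
```

```bash
python3 st.py
```

```text
time 17.8833
q [-17.8737  15.1363  17.6725  92.5215  -0.1188  72.2055]
ee_pos [ 0.5961 -0.1928  0.2139]
tcp_rot [-1.799776e+02  1.176000e-01  8.992080e+01]
opening 0.0168
wrist_force [-0.9652 -0.2588 -3.7864]
torque [0.0135 0.1282 0.0126]
grasp_force 59.0772
```

Emit:
move_arm(
  jaw=[0.9, 0.9, 0.9, 0.9],
  delta_pos=[
    [0, 0, -0.001],
    [0, 0, -0.001],
    [0, 0, 0],
    [0, 0, 0],
  ],
  yaw=[0, 0, 0, 0],
)

```text
time: 18.22
ee_pos: [0.5961, -0.1928, 0.2119]
tcp_rot: [-180.0, 0.1, 89.9]
wrist_force: [0.1, 0.5, -3.0]
opening: 0.0173
grasp_force: 59.1
```

Emit:
move_arm(
  jaw=[0.9, 0.9, 0.9, 0.9],
  delta_pos=[
    [0, 0, -0.001],
    [0, 0, -0.001],
    [0, 0, 0],
    [0, 0, 0],
  ],
  yaw=[0, 0, 0, 0],
)

```text
time: 18.55
ee_pos: [0.5961, -0.1928, 0.2098]
tcp_rot: [-180.0, 0.1, 89.9]
wrist_force: [0.2, 0.3, -3.2]
opening: 0.0172
grasp_force: 59.0
```

Emit:
move_arm(
  jaw=[0.9, 0.9, 0.9, 0.9],
  delta_pos=[
    [0, 0, -0.001],
    [0, 0, -0.001],
    [0, 0, 0],
    [0, 0, 0],
  ],
  yaw=[0, 0, 0, 0],
)

```text
time: 18.88
ee_pos: [0.5962, -0.1929, 0.2089]
tcp_rot: [180.0, 0.1, 89.9]
wrist_force: [-0.7, -0.2, 5.0]
opening: 0.0168
grasp_force: 59.9
```

Rests on the ridges at TCP z≈0.209. Turning anticlockwise, following the climb (12 mm/turn) with a light downward preload.

Emit:
move_arm(
  jaw=[0.9, 0.9, 0.9, 0.9, 0.9, 0.9],
  delta_pos=[
    [0, 0, 0.0002],
    [0, 0, 0.0002],
    [0, 0, 0.0002],
    [0, 0, 0.0002],
    [0, 0, 0.0002],
    [0, 0, 0.0002],
  ],
  yaw=[0.12, 0.12, 0.12, 0.12, 0.12, 0.12],
)

```text
time: 19.38
ee_pos: [0.5965, -0.1929, 0.2103]
tcp_rot: [180.0, 0.2, 131.5]
wrist_force: [0.1, 1.0, 5.6]
opening: 0.017
grasp_force: 60.4
```

```bash
python3 st.py
```

```text
time 19.3833
q [-1.78926e+01  1.49323e+01  1.70166e+01  9.18765e+01 -7.42000e-02
  3.05998e+01]
ee_pos [ 0.5965 -0.1929  0.2103]
tcp_rot [179.9581   0.2166 131.5074]
opening 0.017
wrist_force [0.0889 0.9598 5.5675]
torque [ 0.0876  0.2199 -0.1198]
grasp_force 60.3686
```

Emit:
move_arm(
  jaw=[0.9, 0.9, 0.9, 0.9, 0.9],
  delta_pos=[
    [0, 0, 0.0002],
    [0, 0, 0.0002],
    [0, 0, 0.0002],
    [0, 0, 0.0002],
    [0, 0, 0.0002],
  ],
  yaw=[0.12, 0.12, 0.12, 0.12, 0.12],
)

```text
time: 19.8
ee_pos: [0.5966, -0.1929, 0.2114]
tcp_rot: [-180.0, 0.3, 165.9]
wrist_force: [-0.3, -0.4, 5.7]
opening: 0.0164
grasp_force: 60.4
```

Emit:
move_arm(
  jaw=[0.9, 0.9, 0.9, 0.9, 0.9],
  delta_pos=[
    [0, 0, 0.0002],
    [0, 0, 0.0002],
    [0, 0, 0.0002],
    [0, 0, 0.0002],
    [0, 0, 0.0002],
  ],
  yaw=[0.12, 0.12, 0.12, 0.12, 0.12],
)

```text
time: 20.22
ee_pos: [0.5966, -0.1929, 0.2123]
tcp_rot: [-179.9, 0.2, -159.7]
wrist_force: [0.1, 0.5, 4.2]
opening: 0.0168
grasp_force: 60.3
```

Emit:
move_arm(
  jaw=[0.9, 0.9, 0.9],
  delta_pos=[
    [0, 0, 0.0002],
    [0, 0, 0.0002],
    [0, 0, 0.0002],
  ],
  yaw=[0.12, 0.12, 0.12],
)

```text
time: 20.47
ee_pos: [0.5968, -0.1927, 0.2129]
tcp_rot: [-179.9, 0.2, -139.1]
wrist_force: [0.2, 0.8, 5.5]
opening: 0.0165
grasp_force: 60.5
```

Emit:
move_arm(
  jaw=[0.9, 0.9],
  delta_pos=[
    [0, 0, 0.0002],
    [0, 0, 0.0002],
  ],
  yaw=[0.12, 0.12],
)

```text
time: 20.63
ee_pos: [0.5968, -0.1927, 0.2134]
tcp_rot: [-179.8, 0.2, -125.3]
wrist_force: [1.1, 1.2, 4.5]
opening: 0.0171
grasp_force: 60.4
```

Emit:
move_arm(
  jaw=[0.9, 0.9],
  delta_pos=[
    [0, 0, 0.0002],
    [0, 0, 0.0002],
  ],
  yaw=[0.12, 0.12],
)

```text
time: 20.8
ee_pos: [0.5967, -0.1926, 0.2136]
tcp_rot: [-179.8, 0.2, -111.6]
wrist_force: [-0.0, 1.3, 1.4]
opening: 0.0167
grasp_force: 59.9
```

Emit:
move_arm(
  jaw=[0.9, 0.9],
  delta_pos=[
    [0, 0, 0.0002],
    [0, 0, 0.0002],
  ],
  yaw=[0.12, 0.12],
)

```text
time: 20.97
ee_pos: [0.5966, -0.1924, 0.2132]
tcp_rot: [-179.9, 0.2, -97.8]
wrist_force: [2.5, 2.6, -3.1]
opening: 0.0169
grasp_force: 59.2
```

Support vanished: Fz went from +5 to −3, which is only the screw's weight, at yaw ≈ −105. The thread has passed, so let it drop.

Emit:
move_arm(
  jaw=[0.9, 0.9, 0.9, 0.9],
  delta_pos=[
    [0, 0, -0.0015],
    [0, 0, -0.0015],
    [0, 0, -0.001],
    [0, 0, 0],
  ],
  yaw=[0, 0, 0, 0],
)

```text
time: 21.3
ee_pos: [0.5965, -0.1926, 0.2088]
tcp_rot: [-179.9, 0.2, -98.3]
wrist_force: [3.1, 2.4, -2.6]
opening: 0.0169
grasp_force: 59.1
```

Emit:
move_arm(
  jaw=[0.9, 0.9, 0.9, 0.9],
  delta_pos=[
    [0, 0, -0.001],
    [0, 0, -0.0005],
    [0, 0, 0],
    [0, 0, 0],
  ],
  yaw=[0, 0, 0, 0],
)

```text
time: 21.63
ee_pos: [0.5965, -0.1926, 0.2086]
tcp_rot: [-179.9, 0.1, -98.3]
wrist_force: [2.5, 3.5, 6.2]
opening: 0.0166
grasp_force: 60.2
```

The screw dropped about 5 mm and seated at z=0.2086, ready to thread. Turning forward (clockwise), following down 12 mm/turn.

Emit:
move_arm(
  jaw=[0.9, 0.9, 0.9, 0.9, 0.9, 0.9],
  delta_pos=[
    [0.0003, 0.0004, -0.0002],
    [0, 0, -0.0002],
    [0, 0, -0.0002],
    [0, 0, -0.0002],
    [0, 0, -0.0002],
    [0, 0, -0.0002],
  ],
  yaw=[-0.12, -0.12, -0.12, -0.12, -0.12, -0.12],
)

```text
time: 22.13
ee_pos: [0.5967, -0.1929, 0.2074]
tcp_rot: [-179.8, 0.1, -139.9]
wrist_force: [2.9, 0.3, 3.8]
opening: 0.0172
grasp_force: 59.9
```

```bash
python3 st.py
```

```text
time 22.1333
q [-1.79360e+01  1.49246e+01  1.66856e+01  9.15485e+01  4.28000e-02
 -5.80562e+01]
ee_pos [ 0.5967 -0.1929  0.2074]
tcp_rot [-1.798423e+02  1.487000e-01 -1.398796e+02]
opening 0.0172
wrist_force [2.9081 0.3452 3.7949]
torque [ 0.179  -0.6289  0.0032]
grasp_force 59.933
```

Emit:
move_arm(
  jaw=[0.9, 0.9, 0.9, 0.9, 0.9, 0.9, 0.9, 0.9, 0.9, 0.9],
  delta_pos=[
    [0.0003, 0, -0.00025],
    [0, 0, -0.00025],
    [0, 0, -0.00025],
    [0, 0, -0.00025],
    [0, 0, -0.0002],
    [0, 0, -0.00025],
    [0, 0, -0.0002],
    [0, 0, -0.00025],
    [0, 0, -0.0002],
    [0, 0, -0.00025],
  ],
  yaw=[-0.12, -0.12, -0.12, -0.12, -0.12, -0.12, -0.12, -0.12, -0.12, -0.12],
)

```text
time: 22.97
ee_pos: [0.5965, -0.1933, 0.205]
tcp_rot: [-179.9, 0.2, 151.3]
wrist_force: [-0.2, -1.1, 6.5]
opening: 0.0169
grasp_force: 60.1
```

```bash
python3 st.py
```

```text
time 22.9667
q [-17.8894  14.8931  16.388   91.2983  -0.1436  10.7624]
ee_pos [ 0.5965 -0.1933  0.205 ]
tcp_rot [-179.8956    0.22    151.3482]
opening 0.0169
wrist_force [-0.2147 -1.1307  6.5373]
torque [-0.2025 -0.0361 -0.0109]
grasp_force 60.1419
```

Emit:
move_arm(
  jaw=[0.9, 0.9, 0.9, 0.9, 0.9, 0.9, 0.9, 0.9, 0.9, 0.9],
  delta_pos=[
    [0, 0, -0.0002],
    [0, 0, -0.00025],
    [0, 0, -0.0002],
    [0, 0, -0.00025],
    [0, 0, -0.0002],
    [0, 0, -0.00025],
    [0, 0, -0.0002],
    [0, 0, -0.00025],
    [0, 0, -0.0002],
    [0, 0, -0.00025],
  ],
  yaw=[-0.12, -0.12, -0.12, -0.12, -0.12, -0.12, -0.12, -0.12, -0.12, -0.12],
)

```text
time: 23.8
ee_pos: [0.5963, -0.193, 0.2027]
tcp_rot: [-180.0, 0.2, 82.6]
wrist_force: [-1.6, 0.1, 6.6]
opening: 0.0173
grasp_force: 60.3
```

Emit:
move_arm(
  jaw=[0.9, 0.9, 0.9, 0.9, 0.9, 0.9, 0.9],
  delta_pos=[
    [0, 0, -0.0002],
    [0, 0, -0.00025],
    [0, 0, -0.0002],
    [0, 0, -0.00025],
    [0, 0, -0.0002],
    [0, 0, -0.00025],
    [0, 0, -0.0002],
  ],
  yaw=[-0.12, -0.12, -0.12, -0.12, -0.12, -0.12, 0],
)

```text
time: 24.38
ee_pos: [0.596, -0.1926, 0.2013]
tcp_rot: [180.0, 0.2, 41.3]
wrist_force: [-2.4, 1.3, 9.8]
opening: 0.017
grasp_force: 60.7
```

```bash
python3 st.py
```

```text
time 24.3833
q [-17.8489  15.0254  16.1411  91.1895  -0.1339 120.896 ]
ee_pos [ 0.596  -0.1926  0.2013]
tcp_rot [1.799945e+02 1.528000e-01 4.125520e+01]
opening 0.017
wrist_force [-2.3513  1.3487  9.8206]
torque [ 0.683   0.9089 -0.0789]
grasp_force 60.7033
```

220° of forward turn done, with z tracking at 12 mm/turn. Joint 6 is at 121°, so I'll regrasp half a turn back.

Emit:
move_arm(
  jaw=[0.7, 0.55, 0.55, 0.55, 0.55, 0.55, 0.55, 0.55, 0.55, 0.55],
  delta_pos=[
    [0, 0, 0.0008],
    [0, 0, 0],
    [0, 0, 0],
    [0, 0, 0],
    [0, 0, 0],
    [0, 0, 0],
    [0, 0, 0],
    [0, 0, 0],
    [0, 0, 0],
    [0, 0, 0],
  ],
  yaw=[0, 0, 0, 0, 0.12, 0.12, 0.12, 0.12, 0.12, 0.12],
)

```text
time: 25.22
ee_pos: [0.5966, -0.1925, 0.2006]
tcp_rot: [-179.9, 0.1, 83.4]
wrist_force: [-0.2, 0.1, -0.6]
opening: 0.0387
grasp_force: 0.0
```

Emit:
move_arm(
  jaw=[0.55, 0.55, 0.55, 0.55, 0.55, 0.55, 0.55, 0.55, 0.55, 0.55],
  delta_pos=[
    [0, 0, 0],
    [0, 0, 0],
    [0, 0, 0],
    [0, 0, 0],
    [0, 0, 0],
    [0, 0, 0],
    [0, 0, 0],
    [0, 0, 0],
    [0, 0, 0],
    [0, 0, 0],
  ],
  yaw=[0.122, 0.122, 0.122, 0.122, 0.122, 0.122, 0.122, 0.122, 0.122, 0.122],
)

```text
time: 26.05
ee_pos: [0.5965, -0.1925, 0.2006]
tcp_rot: [-180.0, 0.1, 153.3]
wrist_force: [0.6, -0.1, 0.3]
opening: 0.0382
grasp_force: 0.0
```

Emit:
move_arm(
  jaw=[0.55, 0.55, 0.55, 0.55, 0.55, 0.55, 0.55, 0.55, 0.55, 0.55],
  delta_pos=[
    [0, 0, 0],
    [0, 0, 0],
    [0, 0, 0],
    [0, 0, 0],
    [0, 0, 0],
    [0, 0, 0],
    [0, 0, 0],
    [0, 0, 0],
    [0, 0, 0],
    [0, 0, 0],
  ],
  yaw=[0.12, 0.12, 0.12, 0.12, 0.12, 0.12, 0.12, 0.12, 0.12, 0.12],
)

```text
time: 26.88
ee_pos: [0.5966, -0.1925, 0.2006]
tcp_rot: [-180.0, 0.1, -138.0]
wrist_force: [0.3, 0.2, -0.2]
opening: 0.0384
grasp_force: 0.0
```

```bash
python3 st.py; python3 - <<'E'
from h import *
S=camera("scene");cv2.imwrite("pics/open.png",cv2.resize(S[130:210,185:265],(480,480),interpolation=cv2.INTER_CUBIC)[:,:,::-1])
E
```

```text
time 26.8833
q [-1.79176e+01  1.49583e+01  1.59843e+01  9.09771e+01  7.18000e-02
 -5.99489e+01]
ee_pos [ 0.5966 -0.1925  0.2006]
tcp_rot [-1.799936e+02  8.660000e-02 -1.379686e+02]
opening 0.0384
wrist_force [ 0.3009  0.1542 -0.2084]
torque [ 0.0324 -0.016   0.0527]
grasp_force 0.0
```

View pics/open.png

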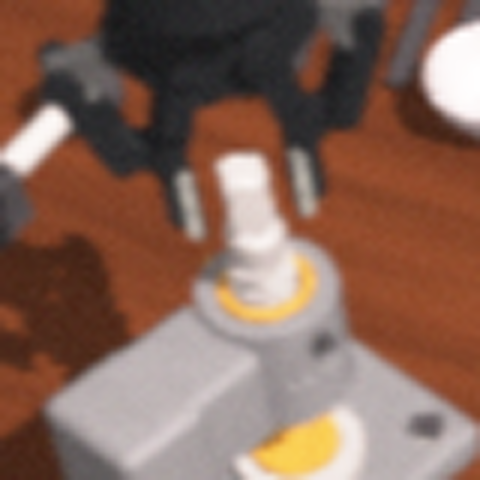

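The screw stands in the nut between the open fingers (head at about scene px (225,160)), leaning slightly. Regrip.

Emit:
move_arm(
  jaw=[0.65, 0.75, 0.8, 0.9, 0.9, 0.9, 0.9],
  delta_pos=[
    [0, 0, 0.0005],
    [0, 0, 0],
    [0, 0, 0],
    [0, 0, 0],
    [0, 0, 0],
    [0, 0, 0],
    [0, 0, 0],
  ],
  yaw=[-0.012, 0, 0, 0, 0, 0, 0],
)

```text
time: 27.52
ee_pos: [0.5967, -0.1925, 0.2015]
tcp_rot: [-180.0, 0.1, -139.0]
wrist_force: [-0.0, 0.1, 1.4]
opening: 0.0168
grasp_force: 59.5
```

```bash
python3 st.py
```

```text
time 27.5167
q [-1.79143e+01  1.49428e+01  1.60630e+01  9.10307e+01  8.44000e-02
 -5.88942e+01]
ee_pos [ 0.5967 -0.1925  0.2015]
tcp_rot [-1.79967e+02  1.18500e-01 -1.39020e+02]
opening 0.0168
wrist_force [-0.0207  0.0966  1.3982]
torque [-0.0357  0.1657 -0.0063]
grasp_force 59.4513
```

Emit:
move_arm(
  jaw=[0.9, 0.9, 0.9, 0.9, 0.9, 0.9, 0.9, 0.9, 0.9, 0.9],
  delta_pos=[
    [0, 0, -0.0005],
    [0, 0, -0.00025],
    [0, 0, -0.0002],
    [0, 0, -0.00025],
    [0, 0, -0.0002],
    [0, 0, -0.00025],
    [0, 0, -0.0002],
    [0, 0, -0.00025],
    [0, 0, -0.0002],
    [0, 0, -0.00025],
  ],
  yaw=[-0.12, -0.12, -0.12, -0.12, -0.12, -0.12, -0.12, -0.12, -0.12, -0.12],
)

```text
time: 28.35
ee_pos: [0.5969, -0.1923, 0.1992]
tcp_rot: [180.0, 0.2, 151.9]
wrist_force: [0.1, -0.2, 2.6]
opening: 0.017
grasp_force: 59.8
```

Emit:
move_arm(
  jaw=[0.9, 0.9, 0.9, 0.9, 0.9, 0.9, 0.9, 0.9, 0.9, 0.9],
  delta_pos=[
    [0, 0, -0.0002],
    [0, 0, -0.00025],
    [0, 0, -0.0002],
    [0, 0, -0.00025],
    [0, 0, -0.0002],
    [0, 0, -0.00025],
    [0, 0, -0.0002],
    [0, 0, -0.00025],
    [0, 0, -0.0002],
    [0, 0, -0.00025],
  ],
  yaw=[-0.12, -0.12, -0.12, -0.12, -0.12, -0.12, -0.12, -0.12, -0.12, -0.12],
)

```text
time: 29.18
ee_pos: [0.5969, -0.1924, 0.1969]
tcp_rot: [180.0, 0.1, 83.1]
wrist_force: [-0.0, -0.1, 1.9]
opening: 0.0168
grasp_force: 59.7
```

Emit:
move_arm(
  jaw=[0.9, 0.9, 0.9, 0.9],
  delta_pos=[
    [0, 0, -0.0002],
    [0, 0, 0],
    [0, 0, 0],
    [0, 0, 0],
  ],
  yaw=[-0.12, 0, 0, 0],
)

```text
time: 29.52
ee_pos: [0.5967, -0.1924, 0.1967]
tcp_rot: [-180.0, 0.1, 76.8]
wrist_force: [0.8, -0.3, 2.5]
opening: 0.0168
grasp_force: 59.8
```

```bash
python3 st.py
```

```text
time 29.5167
q [-17.8204  14.9721  15.5607  90.5835  -0.1133  85.3305]
ee_pos [ 0.5967 -0.1924  0.1967]
tcp_rot [-1.799959e+02  1.134000e-01  7.684910e+01]
opening 0.0168
wrist_force [ 0.7516 -0.3168  2.4644]
torque [ 0.115   0.1309 -0.0676]
grasp_force 59.8346
```

The screw has turned forward about 364° and sunk about 12 mm. It is upright and gripped, with low forces. Handing in.

```bash
python3 -c "
from workcell import bot
print(bot.job_done())"
```

```text
the job is handed in; nothing more can be done
None
```

The screw is started and upright in the bronze nut, with its square head still gripped: I turned it back until the thread dropped, then forward about one full turn (364°, sinking about 12 mm), and handed the job in at about 30 s.

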